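Unlock and raise the telescopic magnifier, and hold it up

TASK

Turn the quarter-turn locking pin of the magnifier stand, lift it out and leave it lying in the tray. Then take the magnifier by its head, squeezing in the release button on its side, pull it straight up past the first stop to the second stop so that both tubes are fully out, and finish while still holding it up there by the head (it sinks if let go). Keep the gripper and arm off the glass, and leave the phone housing, tweezers and the other things lying about undisturbed.

Things in the scene. Friction and masses are not known exactly. Their poses are not given: they have to be found in the camera images.
- stand: fixed aluminium magnifier stand. Origin: on the work surface under the axis of its upright telescopic column, z up. Base plate 180 x 80 mm, 12 mm thick, x from -130 to +50 mm. Round sleeve 36 mm across at its foot, 32 mm above, 82 mm high, on the origin. Lens on the +x side, locking pin on the -x side at x = -95 mm
- head: aluminium head atop the column with all it carries (grip block, fork arm, lens arm, rim, lens; 0.25 to 0.5 kg). Moves only up and down, axes as the stand's. Origin on the column axis, 12 mm above the surface when down. Grip block 36 (x) x 30 (y) x 44 mm, 96 to 140 mm above the surface when down. On +x, an arm 12 mm wide, 100 to 108 mm high, carries the lens rim
- head_grip (a point): point in the middle of the grip block at the height of the release button, 20 mm below the top of the block; 120 mm above the surface when down. Grip here from above, closing along the stand's y (faces 30 mm apart, 35 mm over the unpressed button)
- lens: glass lens, 80 mm across, horizontal in a flat rim 92 mm across and 10 mm thick; lens centre 135 mm from the column axis on the stand's +x side. Origin: centre of its underside. Not to be touched
- button_face (a point): centre of the outer face of the release button, a dark steel block 16 (x) x 18 (z) mm that stands 5 mm proud of the grip block's +y face (stand's axes)
- release_button (a joint): travel of the release button into the head, 0 out to 0.006 m, along the stand's -y; springs back. 3 N starts it, 8 N makes it flush with the block (5 mm in). A catch holds the head down until it is pushed in about 3 mm; once the head has risen some 15 mm the button no longer matters
- upper_tube (a joint): extension of the thin upper tube out of the lower tube, 0 down to 0.055 m at the first stop, vertical. It slides lightly and sinks by its weight when let go; pulling it up takes about 4 to 6 N
- lower_tube (a joint): extension of the thicker lower tube out of the sleeve, 0 down to 0.055 m at its stop, vertical. Stiff: pulling it up takes about 10 to 13 N in all, so it follows only once the upper tube is at its stop. Head rise = upper_tube + lower_tube; second stop = both at 0.055 m, head 110 mm above its lowest
- pin: loose steel locking pin, 60 g, upright in the stand's post, tip 60 mm above the surface at the start. Origin: lower tip of its 8 mm shank; z along the shank. Above the tip: round cross-bar 6 mm thick, 24 mm long along the pin's x, centred at 11 mm; collar 26 mm across, 36 to 41 mm; flat bar handle 36 mm long (pin's x), 10 mm wide (y), 41 to 65 mm
- pin_handle (a point): centre of the pin's flat bar handle, 53 mm above the tip. At the start the cross-bar is under the slotted plate, 63 to 115 degrees across the slot, 2 mm of play. Turn the handle, either way, until parallel to the stand's x (within about 8 degrees): then the pin lifts straight out through slot and fork; clear of the fork after 40 mm
- tray: loose green plastic tray, 160 (x) x 130 (y) mm, 25 mm high, walls and floor 4 to 5 mm thick. Origin: centre of its underside
- phone_housing: open grey phone housing, 72 x 146 x 9 mm, flat under the lens; origin centre of underside; leave alone
- tweezers: steel tweezers, 126 mm long, lying; origin under the middle; leave alone
- battery: flat black battery, 75 x 38 x 6 mm, near the stand's base on its -y side; leave alone
- screw_tin: round steel tin, 42 mm across, 18 mm high, near the stand's base on its +y side; leave alone
- pin_slot (a point): on the stand, centre of the slot in the square post (46 x 40 mm, 84 mm high) that holds the locking pin, at the post's top face. The slot runs along the stand's x, 28 mm long and 12 mm wide, through a top plate 8 mm thick that is hollow below
- fork (a point): on the head, centre of its fork, on the fork's top, 96 mm above the surface when down. The fork arm runs from the foot of the grip block towards -x, 26 mm wide, 8 mm thick; its open-ended prongs, 12 mm apart and 30 mm wide over both, straddle the locking pin, whose collar lies on them and holds the head down
- solvent_bottle: white plastic bottle, 56 mm across, 130 mm high, to the left; leave alone
- cup: steel cup, 76 mm across, 90 mm high, to the right; leave alone
- screwdriver: screwdriver, 150 mm long, lying beyond the stand and tray; leave alone
Mind the look-alikes: they are no part of the job. Of the things that look like the tray, take the one that is farthest to the robot's left at the start.

How it is judged:
By the outcome, as a careful person would: the job done as asked, in the order asked, and still so for the second after the job is handed in, while the arm keeps its last pose, push and grip.
It also fails if it takes over 61 s, if anything falls off the work surface, if the arm or the gripper's body presses on something with over 40 N, if the wrist force passes 120 N, or if a joint passes its speed limit or range.

ROBOT

A 6-joint arm with a two-finger parallel gripper is mounted at the origin on the work surface. World frame = base frame: x ahead of the robot, y to its left, z up, the work surface at z = 0. Lengths are in m, angles in rad, forces in N, time in s.
With the tool pointing down it reaches from about 0.35 to 0.875 m from the base axis. Payload 4.2 kg.
Tool frame: the origin (TCP) lies at the very end of the fingers, on their centre line; the grasp point (between the pads) lies 19 mm behind it (manip.pinch_z is the distance from the TCP to the grasp point, in m); z points along the fingers, y is the line along which they close (so a half turn about z gives the same grasp; the last joint's range is limited). The gripper opens to 87 mm and grips with 3 to 60 N. Pads are 19 mm wide; open, the fingers measure 117 mm over their backs; the gripper's body (75 mm by 190 mm) begins 51 mm behind the grasp point.
Start: joints at [-1.036, 0.385, 0.008, 0, -1.194, -0.259], TCP at [0.17, -0.601, 0.223] pointing down, gripper open.
Joint ranges: [-3.14, 3.14], [-1.21, 2.06], [-1.07, 1.41], [-3.16, 2.05], [-2.99, -0.16], [-3.1, 3.1]. Speed limits (rad/s): [2.79, 2.79, 3.14, 3.14, 3.14, 3.14].

INTERFACE

Orientations are given as a rotation vector (axis times angle).
In Python, from bench import manip gives the robot as it stands. The module is installed in compiled form; this text tells all that it offers. Calls block until the motion is done:
- manip.move_to(position, orientation): joint-space move of the TCP to a pose.
- manip.move_linear(position, max_speed=0.15, orientation=None): straight line of the TCP; orientation=None keeps the orientation; max_speed is the mean speed in m/s.
- manip.goto_joints(angles): joint-space move.
- manip.grip(opening, squeeze=None): finger opening in m; squeeze is the grip in N (None keeps the last); returns when the fingers have stopped.
- manip.wait(seconds).
- manip.solve_ik(position, orientation): joint angles nearest the present ones, or None.
- manip.read_state(): the state.
- manip.grab_frame(name): name is "scene" or "top"; returns a dict with "image" (420x560x3 uint8, red, green, blue), "fovy" (degrees; the focal length in pixels is half the picture's height over the tangent of half this angle, whatever the lens; pixels are square), "cx", "cy" (the principal point, pixels), "world_from_camera" (4x4, takes a point from camera to world coordinates). Camera axes: x right, y down, z forward; pixel columns grow to the right and rows downward; lengths in m; the calibration is good to about 2 mm. A picture is of the moment at which its call begins. There is no depth.
A pose or a line that the arm cannot do raises manip.Unreachable and nothing moves.
- manip.job_done(): hands the job in; it is judged then, once.
The state is a dict: "time_s": time; "q": joint angles; "qd": joint speeds; "effort": joint torques, N m; "tcp_pos": TCP position; "tcp_rot": TCP orientation; "wrist_force": force on the tool from outside, world axes, zero at the start; "ft_torque": the same for the moment, N m; "width": finger opening in m; "gripper_force": force on a finger pad.
Only numpy, scipy, OpenCV 4.12 (cv2) and the standard library are available. Lean on these libraries where they do the work, as an engineer would, in place of code of your own. Each camera call takes 0.05 s, during which the arm holds its last target. There are 200 camera calls.

## Working session

There is one attempt and no reset: what is moved stays moved. The work goes in short steps, each a Python script; the robot and the scene stay as the last script left them, time stands still between calls to the robot, and variables do not carry over. Pictures are saved under pics/ and viewed, at most 10 in all, crops included, and the job is handed in when it is done.

```bash
mkdir -p pics; cat > h.py <<'E'
import numpy as np, cv2
from bench import manip
def cam(n):
    f=manip.grab_frame(n); return f
def K(f):
    fl=f["image"].shape[0]/2/np.tan(np.radians(f["fovy"])/2); return fl,f["cx"],f["cy"]
def proj(f,p):
    fl,cx,cy=K(f); c=np.linalg.inv(f["world_from_camera"])@np.append(p,1); return np.array([cx+fl*c[0]/c[2],cy+fl*c[1]/c[2]])
def ray(f,u,v,z):
    fl,cx,cy=K(f); T=np.array(f["world_from_camera"]); d=T[:3,:3]@np.array([(u-cx)/fl,(v-cy)/fl,1]); o=T[:3,3]; return o+d*(z-o[2])/d[2]
E
python3 - <<'E'
from h import *
import pickle
for n in("scene","top"):
    f=cam(n); pickle.dump(f,open(n+".pkl","wb")); print(n,f["fovy"],f["cx"],f["cy"],np.round(f["world_from_camera"],3).tolist())
    cv2.imwrite(f"pics/{n}0.png",cv2.resize(f["image"][:,:,::-1],(800,600),interpolation=cv2.INTER_CUBIC))
s=manip.read_state();print(s["time_s"],s["tcp_rot"],s["width"],manip.pinch_z)
E
```

```text
scene 47.655825408830026 283.22430878492577 217.53385242522208 [[-0.306, 0.614, -0.728, 1.512], [0.952, 0.208, -0.224, 0.263], [0.014, -0.762, -0.648, 0.93], [0.0, 0.0, 0.0, 1.0]]
top 44.34371763301046 277.0256312448805 211.42916714960634 [[0.002, -0.989, 0.148, 0.337], [-1.0, -0.001, 0.004, -0.017], [-0.003, -0.148, -0.989, 1.588], [0.0, 0.0, 0.0, 1.0]]
0.1 [ 4.31560683e-01 -3.11142168e+00 -3.05832087e-03] 0.08709017495856164 0.0187
```

View pics/scene0.png

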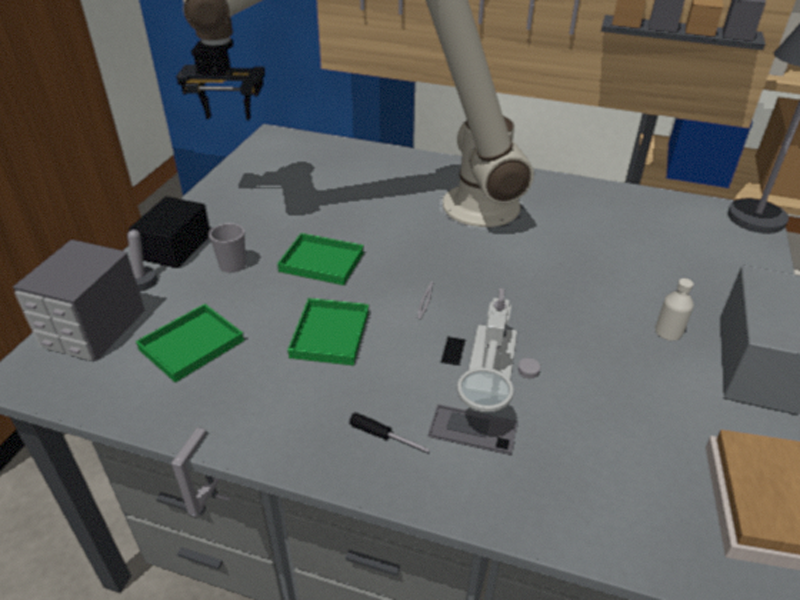

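View pics/top0.png

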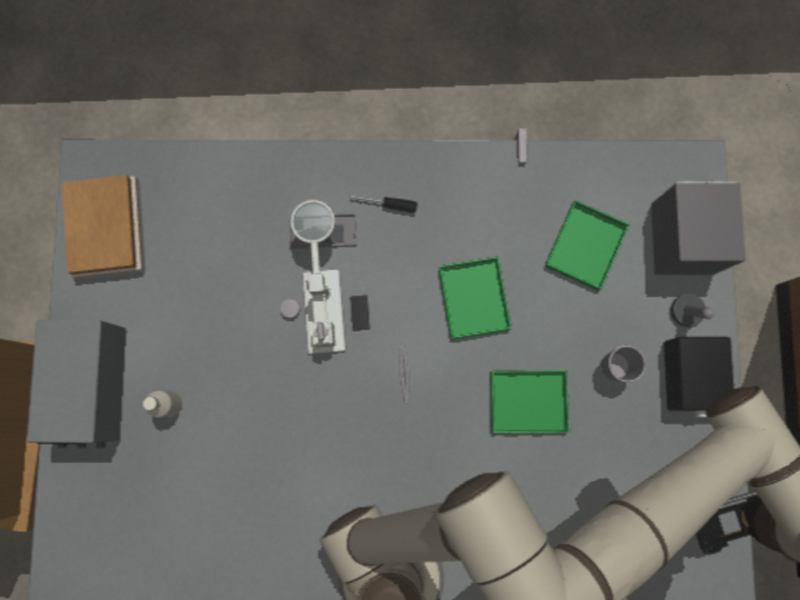

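Scene picture: trays at (320,260), (330,330) and (190,342). In the top picture, where left is the robot's left (+y), they are at (529,403), (475,299) and (587,246). The farthest left is the one at top (475,299), scene (330,330). The stand column is at top (318,285), the pin near (321,330) and the lens at (313,222).

```bash
python3 - <<'E'
import pickle,cv2,numpy as np
t=pickle.load(open("top.pkl","rb"))["image"];s=pickle.load(open("scene.pkl","rb"))["image"]
a=cv2.resize(t[130:255,195:270],None,fx=4.8,fy=4.8,interpolation=cv2.INTER_CUBIC)
b=cv2.resize(s[195:295,310:385],None,fx=5.76,fy=6,interpolation=cv2.INTER_CUBIC)
print(a.shape,b.shape)
cv2.imwrite("pics/c1.png",np.hstack([a,b])[:,:,::-1])
E
```

```text
(600, 360, 3) (600, 432, 3)
```

View pics/c1.png

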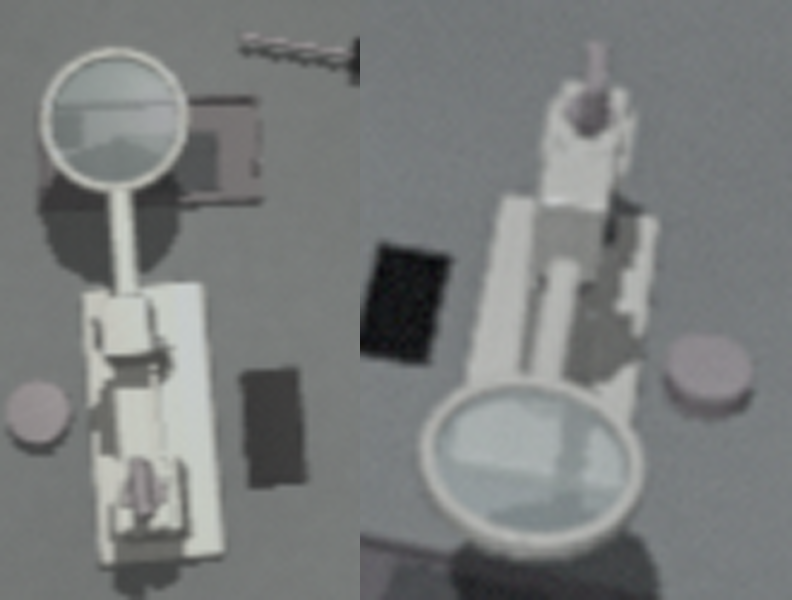

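Crop: base plate corners (z=12 mm) at about (83,290), (203,283), (225,553) and (102,565). The button shows dark on the left at (100,330). The pin handle is at (143,488), and its angle is unclear. I'll fit the stand pose and overlay models at several pin angles.

```bash
cat > ov.py <<'E'
from h import *
import pickle
T=pickle.load(open("top.pkl","rb"));S=pickle.load(open("scene.pkl","rb"))
q=lambda x,y:(195+(x+.5)/4.8-.5,130+(y+.5)/4.8-.5)
P=[ray(T,*q(*c),.012)[:2] for c in[(83,290),(203,283),(225,553),(102,565)]]
M=np.array([[.05,.04],[.05,-.04],[-.13,-.04],[-.13,.04]])
P=np.array(P);print(P.round(4).tolist(),np.linalg.norm(P-np.roll(P,1,0),axis=1))
A=M-M.mean(0);B=P-P.mean(0);H=A.T@B
th=np.arctan2(H[0,1]-H[1,0],H[0,0]+H[1,1]);R=np.array([[np.cos(th),-np.sin(th)],[np.sin(th),np.cos(th)]])
o=P.mean(0)-R@M.mean(0);print("stand",o,np.degrees(th))
W=lambda p:np.append(o+R@np.array(p[:2]),p[2])
def box(x0,x1,y0,y1,z0,z1,a=0,c=(0,0)):
    ca,sa=np.cos(a),np.sin(a);E=[]
    g=lambda x,y,z:W((c[0]+ca*x-sa*y,c[1]+sa*x+ca*y,z))
    C=[(x0,y0),(x1,y0),(x1,y1),(x0,y1)]
    for i in range(4):
        j=(i+1)%4
        E+=[(g(*C[i],z0),g(*C[j],z0)),(g(*C[i],z1),g(*C[j],z1)),(g(*C[i],z0),g(*C[i],z1))]
    return E
def draw(f,win,k,ang):
    u0,v0,w,h=win;im=cv2.resize(f["image"][v0:v0+h,u0:u0+w],None,fx=k,fy=k,interpolation=cv2.INTER_CUBIC)[:,:,::-1].copy()
    def L(E,col):
        for a,b in E:
            a,b=[((proj(f,p)-[u0,v0]+.5)*k-.5).astype(int) for p in(a,b)];cv2.line(im,tuple(map(int,a)),tuple(map(int,b)),col,1)
    L(box(-.13,.05,-.04,.04,0,.012),(0,255,255));L(box(-.018,.018,-.015,.015,.096,.14),(0,0,255));L(box(-.008,.008,.015,.02,.111,.129),(255,0,255))
    L(box(-.118,-.072,-.02,.02,.012,.084),(255,255,0))
    if ang is not None:L(box(-.018,.018,-.005,.005,.101,.125,np.radians(ang),(-.095,0)),(0,255,0))
    return im
if __name__=="__main__":
    a=[draw(T,(212,180,33,72),8,x) for x in(None,)]+[draw(T,(212,215,33,35),8,x) for x in(None,90,)]
    r1=np.hstack([a[0],np.vstack([a[2],a[2][:16]*0])])
    b=draw(S,(330,195,34,72),8,70)
    cv2.imwrite("pics/ov.png",np.hstack([a[0],np.pad(a[2],((0,576-280),(0,0),(0,0))),b]))
    print(proj(S,W((-.095,0,.125))))
E
python3 ov.py
```

```text
[[0.6408, 0.192], [0.6455, 0.1142], [0.4701, 0.0978], [0.4623, 0.1762]] [0.17920051 0.07794772 0.17619167 0.07878406]
stand [0.59448593 0.14861159] 5.097343606638096Traceback (most recent call last):
  File "ov.py", line 31, in <module>
    r1=np.hstack([a[0],np.vstack([a[2],a[2][:16]*0])])
    return _nx.concatenate(arrs, 1, dtype=dtype, casting=casting)
           ~~~~~~~~~~~~~~~^^^^^^^^^^^^^^^^^^^^^^^^^^^^^^^^^^^^^^^
ValueError: all the input array dimensions except for the concatenation axis must match exactly, but along dimension 0, the array at index 0 has size 576 and the array at index 1 has size 296
```

```bash
sed -i '/r1=np/d' ov.py; python3 ov.py|tail -1
```

```text
[350.13539411 205.1925536 ]
```

View pics/ov.png

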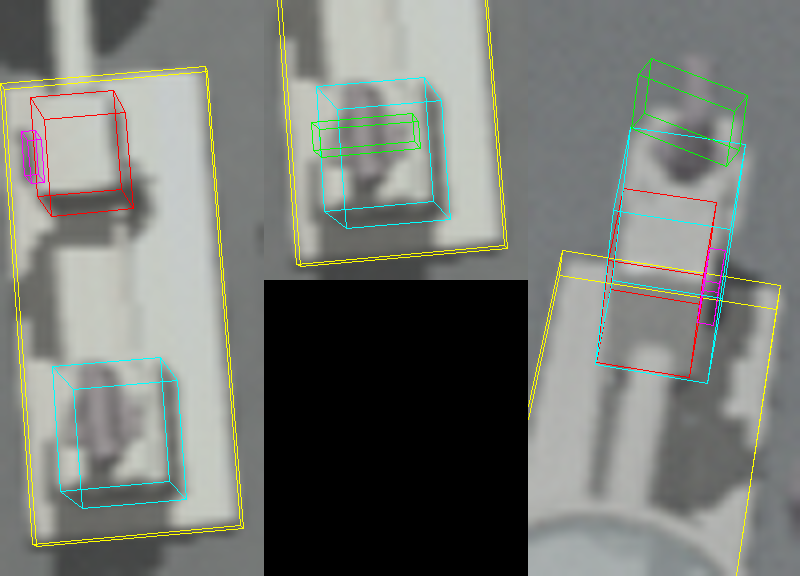

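The stand model fits: grip block, post and button all line up. The handle, at about (100,410) top and (697,75) scene, does not fit a 90° or 70° pose, so I'll compare more angles.

```bash
python3 - <<'E'
from ov import *
import ov
def pan(f,win,k,ang):
    u0,v0,w,h=win;im=cv2.resize(f["image"][v0:v0+h,u0:u0+w],None,fx=k,fy=k,interpolation=cv2.INTER_CUBIC)[:,:,::-1]
    im=np.clip((im.astype(float)-40)*1.35,0,255).astype(np.uint8).copy()
    if ang is not None:
        E=[(e,(0,255,0)) for e in box(-.018,.018,-.005,.005,.101,.125,np.radians(ang),(-.095,0))]
        c=[W((-.095+.013*np.cos(t),.013*np.sin(t),.101)) for t in np.linspace(0,6.283,25)]
        E+=[(e,(0,0,255)) for e in zip(c[:-1],c[1:])]
        E+=[(e,(255,255,0)) for e in box(-.118,-.072,-.02,.02,.084,.084)]
        for (a,b),col in E:
            a,b=[((proj(f,p)-[u0,v0]+.5)*k-.5).astype(int) for p in(a,b)];cv2.line(im,tuple(map(int,a)),tuple(map(int,b)),col,1)
    return im
A=[None,0,20,-20]
r=[np.hstack([pan(T,(213,218,25,28),8,a) for a in A]),np.hstack([pan(S,(337,195,25,28),8,a) for a in A])]
cv2.imwrite("pics/ov2.png",np.vstack(r))
E
```

```text
[[0.6408, 0.192], [0.6455, 0.1142], [0.4701, 0.0978], [0.4623, 0.1762]] [0.17920051 0.07794772 0.17619167 0.07878406]
stand [0.59448593 0.14861159] 5.097343606638096
```

View pics/ov2.png

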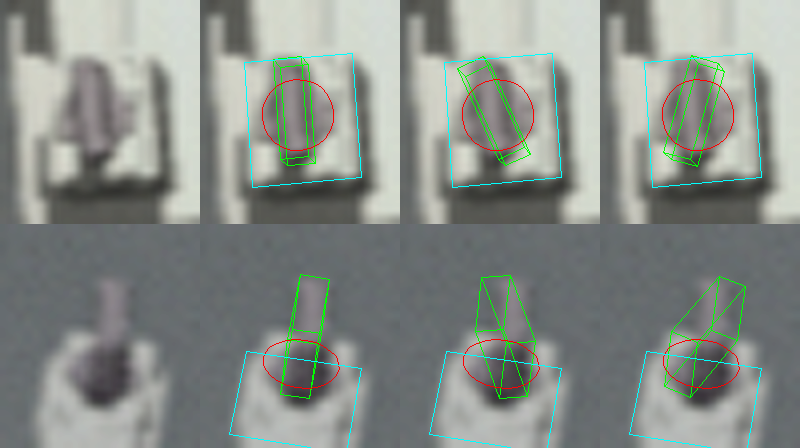

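Handle at about (92,110) in the top panel and (113,300) in the scene panel. It fits the 0° model, so it already lies nearly parallel to the stand's x, despite the text. I'll grasp it and test with a gentle 1–4 mm lift, and turn it if it is caught.

```bash
cat >> h.py <<'E'
from scipy.spatial.transform import Rotation as Ro
O=np.array([.5945,.1486]); TH=np.radians(5.1)
def W(x,y,z): return np.array([O[0]+np.cos(TH)*x-np.sin(TH)*y,O[1]+np.sin(TH)*x+np.cos(TH)*y,z])
def down(a=0,tilt=0):  # tool y along stand y turned by a; tilt about tool y
    y=np.array([-np.sin(TH+a),np.cos(TH+a),0]);z=np.array([0,0,-1.]);x=np.cross(y,z)
    return (Ro.from_matrix(np.c_[x,y,z])*Ro.from_euler('y',tilt)).as_rotvec()
def st(l=""):
    s=manip.read_state();print(l,round(s["time_s"],2),np.round(s["tcp_pos"],4),"F",np.round(s["wrist_force"],1),"M",np.round(s["ft_torque"],2),"w",round(s["width"],4),"g",round(float(np.max(s["gripper_force"])),1));return s
E
python3 - <<'E'
from h import *
import pickle
T=pickle.load(open("top.pkl","rb"))
tc=ray(T,474.5*.7,298.5*.7,.022);print("tray",tc)
print([ray(T,u*.7,v*.7,.025)[:2].round(3) for u,v in((440,268),(497,259),(510,330),(454,340))])
for t in(-.8,.8):print(t,manip.solve_ik([tc[0],tc[1],.05],down(0,t)))
manip.grip(.045,20)
manip.move_to(W(-.095,0,.20),down()); st("above")
manip.move_linear(W(-.095,0,.1045),.12); st("down")
manip.grip(.004,20); st("gripped")
f=cam("top"); cv2.imwrite("pics/g1.png",cv2.resize(f["image"][150:270,180:290][:,:,::-1],None,fx=5,fy=5,interpolation=cv2.INTER_CUBIC))
for dz in(.001,.002,.003,.004):
    manip.move_linear(W(-.095,0,.1045+dz),.02); s=st(dz)
    if abs(s["wrist_force"][2])>8: break
E
```

```text
tray [ 0.58006546 -0.18041821  0.022     ]
[array([ 0.646, -0.106]), array([ 0.666, -0.23 ]), array([ 0.512, -0.255]), array([ 0.49 , -0.135])]
-0.8 [-0.45643361  0.42141458 -0.3761192  -1.44317122 -0.38462893  0.26244352]
0.8 [-0.00178225  0.92367598  0.30032989  0.06609003 -1.74501378 -1.49597789]
above 3.92 [0.5001 0.1396 0.2   ] F [0.9 0.5 0.2] M [-0.    0.05  0.04] w 0.045 g 0.0
down 4.86 [0.5005 0.1404 0.1052] F [-0.  -0.6  0.1] M [-0.01 -0.04  0.02] w 0.0448 g 0.0
gripped 5.56 [0.5001 0.1407 0.1047] F [-0.5  3.1  0.9] M [ 0.73  0.2  -0.05] w 0.0098 g 20.0
0.001 5.86 [0.5    0.1406 0.1054] F [-0.4  3.4 -1.7] M [1.18 0.13 0.02] w 0.0098 g 20.0
0.002 6.11 [0.4998 0.1404 0.1063] F [ 0.2  3.4 -3.3] M [ 1.55  0.13 -0.01] w 0.0092 g 20.0
0.003 6.36 [0.4997 0.1404 0.1073] F [-0.6  4.4 -3.6] M [ 1.68  0.27 -0.  ] w 0.0096 g 20.0
0.004 6.61 [0.4997 0.1404 0.1084] F [-1.7  4.4 -2.5] M [ 1.64  0.26 -0.02] w 0.0099 g 20.0
```

The handle is gripped (width 9.8 mm). Over 4 mm of lift there was only about 3 N, with some +y side force, so I'll shift 1 mm in y and lift on while watching the force.

```bash
python3 - <<'E'
from h import *
manip.move_linear(W(-.095,.001,.1085),.02); st("y+1")
for dz in(.008,.014,.022):
    manip.move_linear(W(-.095,.001,.1045+dz),.05); s=st(dz)
    if abs(s["wrist_force"][2])>10: break
f=cam("top");g=cam("scene")
a=cv2.resize(f["image"][190:250,205:265][:,:,::-1],(400,400),interpolation=cv2.INTER_CUBIC)
b=cv2.resize(g["image"][160:235,310:385][:,:,::-1],(400,400),interpolation=cv2.INTER_CUBIC)
cv2.imwrite("pics/g2.png",np.hstack([a,b]))
E
```

```text
y+1 6.86 [0.4996 0.1407 0.1086] F [-0.8  1.8 -1.3] M [ 0.63  0.21 -0.01] w 0.0099 g 20.0
0.008 7.11 [0.5001 0.1408 0.1131] F [ 0.3  0.9 -1.4] M [ 0.08 -0.02 -0.01] w 0.0099 g 20.0
0.014 7.38 [0.5    0.141  0.1191] F [ 0.5  1.2 -0.6] M [-0.   -0.01  0.02] w 0.0097 g 20.0
0.022 7.68 [0.5    0.1412 0.127 ] F [-0.7  0.4 -1.4] M [ 0.02  0.02 -0.04] w 0.0099 g 20.0
```

View pics/g2.png

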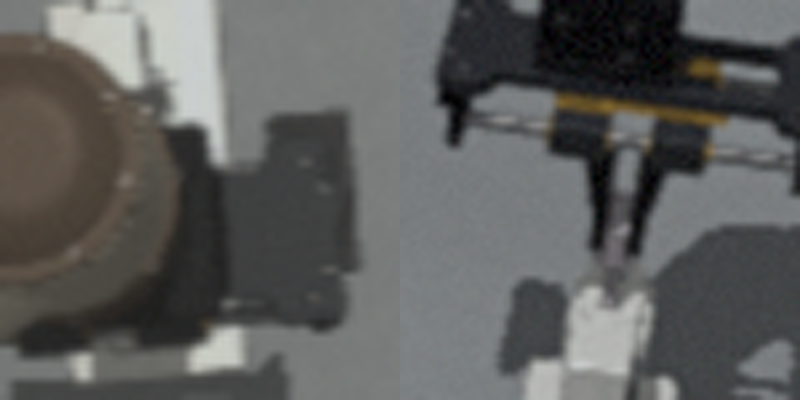

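The pin's collar at (615,275) in the scene half is just clear of the fork, and the force is about zero, so the pin is rising freely. I'll lift it out fully and plan the tilted placing.

```bash
python3 - <<'E'
from h import *
manip.move_linear(W(-.095,.001,.185),.12); st("out")
q0=manip.read_state()["q"];c=np.array([.578,-.181])
for yaw in(-22,-8):
  for t in(-.8,.8):
    rv=down(np.radians(yaw)-TH,t);z=Ro.from_rotvec(rv).as_matrix()[:,2]
    h=z[:2]/np.linalg.norm(z[:2]); tip=np.append(c+.03*h,.010)
    p=tip-z*.0445
    for up in(0,.1):
        q=manip.solve_ik(p+[0,0,up],rv);print(yaw,t,p.round(3),None if q is None else np.round(q,2))
print(np.round(q0,2))
E
```

```text
out 8.43 [0.4992 0.1409 0.1843] F [-0.6 -0.5 -1.3] M [ 0.01 -0.05  0.01] w 0.0099 g 20.0
-22 -0.8 [ 0.576 -0.18   0.041] [-0.63  0.45 -0.68 -2.66 -0.39  1.29]
-22 -0.8 [ 0.576 -0.18   0.041] None
-22 0.8 [ 0.58  -0.182  0.041] [-0.13  0.95  0.43 -0.18 -1.83 -1.8 ]
-22 0.8 [ 0.58  -0.182  0.041] [-0.13  0.86  0.5  -0.2  -1.99 -1.83]
-8 -0.8 [ 0.576 -0.181  0.041] [-0.49  0.42 -0.44 -1.8  -0.26  0.49]
-8 -0.8 [ 0.576 -0.181  0.041] None
-8 0.8 [ 0.58  -0.181  0.041] [-0.07  0.95  0.38 -0.05 -1.8  -1.64]
-8 0.8 [ 0.58  -0.181  0.041] [-0.07  0.86  0.45 -0.06 -1.96 -1.64]
[ 0.59  0.24 -0.31 -0.   -1.03 -2.07]
```

```bash
python3 - <<'E'
from h import *
c=np.array([.578,-.181])
rv=down(np.radians(-8)-TH,.8);z=Ro.from_rotvec(rv).as_matrix()[:,2]
h=z[:2]/np.linalg.norm(z[:2]);p=np.append(c+.03*h,.010)-z*.0445
manip.move_to(p+[0,0,.1],rv);st("over")
manip.move_linear(p+[0,0,.02],.12);st("near")
manip.move_linear(p,.05);st("low")
manip.grip(.05);manip.wait(.2);st("open")
manip.move_linear(p+[0,0,.13],.15);st("up")
f=cam("top");g=cam("scene")
a=cv2.resize(f["image"][160:255,290:370][:,:,::-1],(400,475),interpolation=cv2.INTER_CUBIC)
b=cv2.resize(g["image"][190:285,190:270][:,:,::-1],(400,475),interpolation=cv2.INTER_CUBIC)
cv2.imwrite("pics/t1.png",np.hstack([a,b]))
E
```

```text
over 9.71 [ 0.5802 -0.1802  0.1413] F [-0.2  1.   0.2] M [-0.17 -1.65 -0.03] w 0.0101 g 20.0
near 10.53 [ 0.5804 -0.1813  0.0618] F [ 0.4 -0.3 -0.4] M [-0.28 -1.65 -0.03] w 0.0094 g 20.0
low 11.07 [ 0.5798 -0.1813  0.0407] F [ 0.1  0.2 -0.5] M [-0.27 -1.62  0.01] w 0.0102 g 20.0
open 12.22 [ 0.5799 -0.1813  0.041 ] F [-0.9 -0.   0.2] M [-0.26 -1.44  0.01] w 0.0501 g 0.0
up 13.23 [ 0.5794 -0.1811  0.1699] F [ 0.1  0.3 -0.5] M [-0.21 -1.48  0.02] w 0.0498 g 0.0
```

View pics/t1.png

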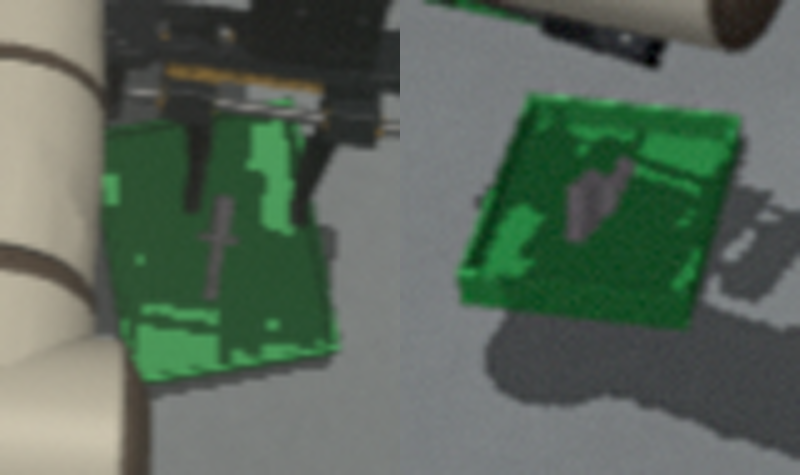

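Tray check: the pin lies flat on the tray floor, about (218,245) in the top half and (595,200) in the scene half. Next is the head.

```bash
python3 - <<'E'
from h import *
p=np.array(manip.read_state()["tcp_pos"])
manip.move_to([.56,-.15,.27],down());st("mid")
manip.grip(.07,50)
manip.move_to(W(0,.0012,.22),down());st("above")
manip.move_linear(W(0,.0012,.1015),.1);s=st("down")
manip.grip(.02,50);s=st("grip")
E
```

```text
mid 14.07 [ 0.5596 -0.1498  0.2698] F [ 0.6 -0.5 -0.5] M [-0.06 -0.08 -0.03] w 0.0499 g 0.0
above 15.92 [0.5946 0.1489 0.2204] F [-0.4 -0.3  0.1] M [-0.05 -0.03 -0.02] w 0.0698 g 0.0
down 17.25 [0.5949 0.15   0.1023] F [ 0.2 -0.2 -0.3] M [-0.06 -0.05 -0.03] w 0.07 g 0.0
grip 18.01 [0.5945 0.1514 0.1017] F [-1.6  4.8  0.8] M [1.47 0.44 0.08] w 0.0297 g 50.0
```

Width 29.7 mm means the button is flush. I'll relieve the small side force and pull up in steps.

```bash
python3 - <<'E'
from h import *
y=.0027
manip.move_linear(W(0,y,.1015),.02);st("y")
for dz in(.008,.02,.04,.052,.06,.08,.1,.107):
    manip.move_linear(W(0,y,.1015+dz),.05);s=st(dz)
    if s["wrist_force"][2]<-35:print("STOP");break
E
```

```text
y 18.26 [0.5944 0.1516 0.1017] F [-0.3  2.1  1. ] M [0.59 0.19 0.1 ] w 0.0297 g 50.0
0.008 18.57 [0.5943 0.1515 0.1096] F [ 1.2  2.6 -2.9] M [ 0.88 -0.22  0.15] w 0.0296 g 50.0
0.02 18.96 [0.5944 0.1515 0.1221] F [ 0.7  3.1 -2.9] M [ 1.09 -0.24  0.05] w 0.0299 g 50.0
0.04 19.51 [0.5943 0.1514 0.1421] F [ 0.6  3.4 -1.8] M [ 1.37 -0.31  0.11] w 0.0295 g 50.0
0.052 19.9 [0.5943 0.1514 0.1537] F [ 1.   5.2 -1.8] M [ 1.4  -0.38  0.08] w 0.0295 g 50.0
0.06 20.21 [0.5943 0.1514 0.1611] F [ 2.4  4.4 -5. ] M [ 1.51 -0.69  0.08] w 0.0296 g 50.0
0.08 20.76 [0.5942 0.1514 0.1806] F [ 3.6  4.4 -6.8] M [ 1.46 -0.97  0.16] w 0.03 g 50.0
0.1 21.31 [0.5942 0.1514 0.2005] F [ 2.6  5.2 -7.3] M [ 1.48 -1.07  0.16] w 0.0294 g 50.0
0.107 21.6 [0.5942 0.1514 0.2074] F [ 2.9  3.6 -6.6] M [ 1.41 -1.09  0.14] w 0.0295 g 50.0
```

The force steps up after 55 mm, so the lower tube is following. I'll find the second stop by force.

```bash
python3 - <<'E'
from h import *
for dz in np.arange(.109,.120,.001):
    manip.move_linear(W(0,.0027,.1015+dz),.02);manip.wait(.1);s=st(round(dz,4))
    if s["wrist_force"][2]<-17:break
manip.wait(.5);st("end")
f=cam("top");g=cam("scene")
a=cv2.resize(f["image"][130:250,195:275][:,:,::-1],(400,600),interpolation=cv2.INTER_CUBIC)
b=cv2.resize(g["image"][150:270,305:385][:,:,::-1],(400,600),interpolation=cv2.INTER_CUBIC)
for z in(.1+.11,): 
  for n,F in(("top",f),("scene",g)): print(n,[proj(F,W(x,.0015,zz)).round(1) for x,zz in((.181,.218),(.089,.218),(.018,.25))])
cv2.imwrite("pics/e1.png",np.hstack([a,b]))
E
```

```text
0.109 21.95 [0.5941 0.1514 0.2089] F [ 3.2  4.2 -9.2] M [ 1.39 -1.29  0.14] w 0.0296 g 50.0
0.11 22.3 [0.5941 0.1514 0.2095] F [  3.2   4.1 -10.1] M [ 1.36 -1.52  0.13] w 0.03 g 50.0
0.111 22.65 [0.5941 0.1514 0.2104] F [  3.6   4.6 -11.3] M [ 1.43 -1.57  0.2 ] w 0.0294 g 50.0
0.112 23.0 [0.5941 0.1514 0.2113] F [  3.8   4.7 -10.1] M [ 1.42 -1.54  0.14] w 0.0297 g 50.0
0.113 23.35 [0.594  0.1514 0.2118] F [  3.6   4.4 -11.9] M [ 1.47 -1.83  0.17] w 0.0295 g 50.0
0.114 23.7 [0.594  0.1514 0.2119] F [  5.8   4.3 -14.8] M [ 1.33 -2.19  0.19] w 0.0298 g 50.0
0.115 24.05 [0.5939 0.1514 0.2119] F [  7.3   4.7 -19. ] M [ 1.32 -2.63  0.16] w 0.0296 g 50.0
end 24.55 [0.5939 0.1514 0.2119] F [  7.    4.  -17.8] M [ 1.37 -2.69  0.19] w 0.0294 g 50.0
top [array([212.7, 128.1]), array([215. , 160.5]), array([215.3, 183.6])]
scene [array([340.6, 250.1]), array([345.8, 222.7]), array([350.8, 193.3])]
```

View pics/e1.png

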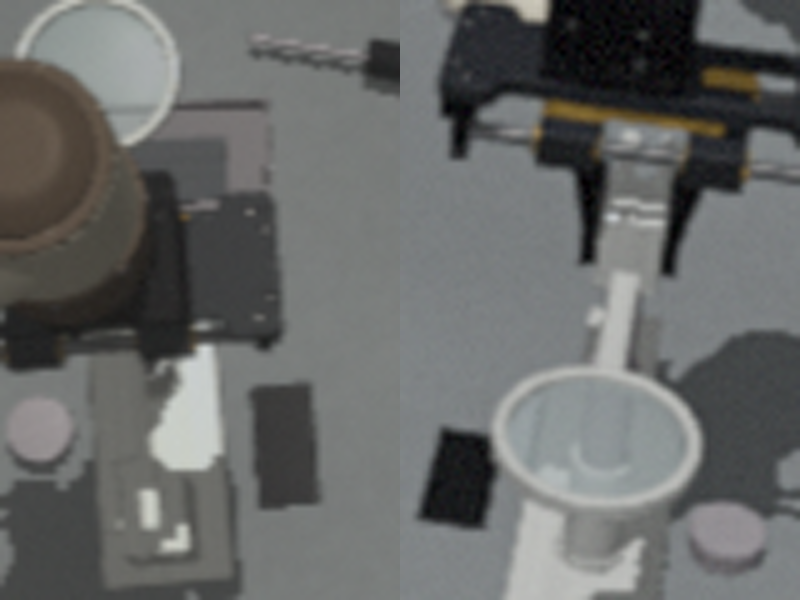

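The head stopped hard at a 110 mm rise, TCP z from 0.1017 to 0.2119. The rim's outer edge at scene crop y≈505 matches the predicted 500, so the grip did not slip.

```bash
python3 -c "
from h import *
st();print(manip.job_done())"
```

```text
24.65 [0.5939 0.1514 0.2119] F [  5.7   3.7 -17.9] M [ 1.32 -2.53  0.15] w 0.0299 g 50.0
the job is handed in; nothing more can be done
None
```

I handed the job in at 24.7 s: the pin lies in the farthest-left tray and the head is held at the second stop (110 mm rise, both tubes out), but I never turned the pin because its handle already lay parallel to the stand's x and it lifted straight out freely.

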